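# Turn a recessed block over in the slide-jaw fixture

## Task

The wooden block stands on its edge in the slide-jaw fixture, with its recessed face looking towards the fixed jaw. Slide the jaw open, turn the block so that it lies flat on the fixture bed with the recess facing up, its 64 mm length still along the jaws and about midway along them, and slide the jaw shut again so the block sits snugly between both jaws. Set the block down rather than dropping it, and leave the other things on the bench alone.

Things in the scene. Friction and masses are not known exactly. Their poses are not given: they have to be found in the camera images.
- fixture: Fixture screwed to the bench. Origin on the table under the middle of the fixed jaw's clamping face; y points to the sliding jaw, x along the jaws, z up. Steel bed x -22..22, y -40..205 mm, flat top at z 14. Fixed aluminium jaw, cork lined: x -22..22, y -24..0, z 14..30. Feet 90 mm long (x), 20 wide, 10 high at y -30 and 195
- fixed_face (a point): point at the foot of the fixed jaw's clamping face, middle of the jaw, on top of the bed (z = 14 mm); axes as the fixture's
- jaw (a joint): Sliding jaw: gap between the jaw faces in m, 0 shut, 0.085 fully open, starts at 0.04 to 0.05. Slides along the fixture's y with 4 N friction, stays where left. Jaw 44 mm long (x), 24 thick (y), top 30 mm above the table; behind it a tail 30 mm wide, top 26 mm above the table, to 85 mm behind the jaw's face, carries the knob
- knob (a point): Middle of the round black knob on the sliding jaw's tail, for moving the jaw: upright cylinder 22 mm across, from 30 to 56 mm above the table; this point is on its axis, 43 mm above the table, 70 mm behind the sliding jaw's face; axes as the fixture's
- block: Pale wooden block 64 (its x) by 36 (y) by 56 mm (z), origin at its centre, about 90 g. Only its -y face (64 x 56) has a recess, 44 x 36 mm, 8 deep. It starts standing on the bed: z up, x along the jaws, ends about 10 mm past the jaws, -y to the fixed jaw. Lying recess up, its y points down and it spans 56 mm between the jaws, 36 high
- recess (a point): centre of the block's recessed face, level with its rim, 18 mm from the block's centre along its -y; axes as the block's
- spare_block: bystander: plain oblong wooden block 100 x 45 x 30 mm without a recess, lying on the table; origin at the centre of its underside
- glass_square: bystander: amber glass square 45 x 45 x 6 mm lying on the table on the far side of the fixture; origin at the centre of its underside
- glass_strip: bystander: green glass oblong 70 x 30 x 6 mm lying on the table on the far side of the fixture; origin at the centre of its underside
- brush: bystander: brush 170 mm long lying on the table
- flux_jar: bystander: closed jar 60 mm across, 80 mm tall, standing; origin at the centre of its underside
- pliers: bystander: black-handled pliers 150 mm long, 12 mm high, lying on the table
Not all that is in view belongs to the job. What is shaped like the block but purple is not meant.

How it is judged:
At the end, for the whole second after the job is handed in: The released block rests flat on the bed, recess up and its x along the jaws (both within 0.08 rad), its centre within 14 mm of the jaws' middle, 29.5-34.5 mm above the table, 25.5-30.5 mm from the fixed jaw's face; jaw gap 53-59 mm (angle between block's own y axis and vertical above 3.06 rad and z of block in the frame of fixture between 0.0295 and 0.0345 m and y of block in the frame of fixture between 0.0255 and 0.0305 m and x of block in the frame of fixture between -0.014 and 0.014 m and angle between the x axis of block and the x axis of fixture, either way round below 0.08 rad and value of joint jaw between 0.053 and 0.059 m and linear speed of block below 0.02 m/s and contact force between the fingers and block below 0.1 N); the robot touches nothing.
It fails at once if the block is dropped (falls freely faster than 0.6 m/s, about 20 mm) (linear speed of block above 0.6 m/s and contact force between each of the fingers, anything else and block below 0.05 N).
It fails at once if a bystander is moved by more than 30 mm (distance of any of spare_block, glass_square, glass_strip, brush, flux_jar, pliers from where it was at the start of the episode above 0.03 m).
It also fails if it takes over 58 s, if anything falls off the work surface, if the arm or the gripper's body presses on something with over 40 N, if the wrist force passes 120 N, or if a joint passes its speed limit or range.

## Robot

A 6-joint arm with a two-finger parallel gripper is mounted at the origin on the work surface. World frame = base frame: x ahead of the robot, y to its left, z up, the work surface at z = 0. Lengths are in m, angles in rad, forces in N, time in s.
With the tool pointing down it reaches from about 0.375 to 0.975 m from the base axis. Payload 3.8 kg.
Tool frame: the origin (TCP) lies midway between the tips of the shut fingers; the grasp point (between the pads) lies 19 mm behind it; z points along the fingers, y is the line along which they close (so a half turn about z gives the same grasp; the last joint's range is limited). The gripper opens to 85 mm and grips with 20 to 120 N. Pads are 22 mm wide; open, the fingers measure 114 mm over their backs; the gripper's body (76 mm by 85 mm) begins 54 mm behind the grasp point. The pads swing forward as they close: fully open they stand 13 mm farther back than shut.
Start: joints at [1.172, 0.264, 1.604, -0, 1.274, -0.037], TCP at [0.239, 0.631, 0.231] pointing down, gripper open.
Joint ranges: [-2.63, 2.63], [-0.94, 2.18], [0.31, 2.57], [-1.31, 4.45], [0, 2.66], [-2.55, 2.55]. Speed limits (rad/s): [2.57, 2.57, 3.14, 3.14, 3.14, 3.14].

## Interface

Orientations are given as a rotation vector (axis times angle).
In Python, from workcell import bot gives the robot as it stands.
- The arm moves only by the tool step_arm, never from a script. Its argument "motion" is a list of rows, each a list of 5 numbers: the finger opening in cm, from 0 to 8.54, then the shift along the tool's x, y, z in cm, then the turn about the tool's z in degrees. In form: [[claw, dx, dy, dz, twist], ...]. A call has 1 to 20 rows; each row is the pose to reach, as a shift and turn from the pose commanded when the call began, along the tool's axes at that moment; what a row does not reach only later rows make up. A row lasts 1/10 s, in which the tool goes at most 50 mm and 8.59 degrees, less where a joint would pass 70% of its speed; a pose out of reach is approached as far as the arm can. A call with a gripper value outside its range is refused whole. The fingers move at their own pace and stop on an object; "force" is the grip in N (left out, the last holds). Time passes only in rows, so rows that repeat a pose let the fingers close. It gives the time, the measured TCP pose, the force, the opening and the grip force at its end, in the units of the state.
- bot.read_state(): the state, without advancing time (a new reading comes with each control period).
- bot.read_camera(name): name is "side" or "top"; returns (picture, depth): 480x640x3 uint8, red, green, blue; 480x640 float32, m along the optical axis (not along the pixel's ray), 0 where there is no reading.
- bot.calibration(name): a dict with "mtx" (3x3 intrinsics, pixels), "k1" (the pictures are not rectified: a ray, as slopes to the right and down, at radius r is drawn at 1 + k1 r^2 times it, then the intrinsics apply), "origin" and "orientation" of the camera in the world. Camera axes: x right, y up, looking along -z (the intrinsics and any distortion apply to the point x, -y, -z); pixel columns grow to the right and rows downward; lengths in m; the calibration is good to about 2 mm. A picture is of the moment at which its call begins. calibration takes no time and is no camera call.
- bot.finish_job(): hands the job in; it is judged then, once.
The state is a dict: "time": time; "q": joint angles; "joint_vel": joint speeds; "joint_torque": joint torques, N m; "tool_pos": TCP position; "tcp_rot": TCP orientation; "wrist_force": force on the tool from outside, world axes, zero at the start; "torque": the same for the moment, N m; "width": opening from 0.0 (shut) to 1.0 (fully open); "grip_force": force on a finger pad.
Only numpy, scipy, OpenCV 4.12 (cv2) and the standard library are available. Lean on these libraries where they do the work, as an engineer would, in place of code of your own. Each camera call takes 0.05 s, during which the arm holds its last target. There are 200 camera calls.

## Working session

There is one attempt and no reset: what is moved stays moved. The work goes in short steps, Python scripts to look and compute and a tool call to move; the robot and the scene stay as the last step left them, time stands still between calls to the robot, and variables do not carry over. Pictures are saved under pics/ and viewed, at most 10 in all, crops included, and the job is handed in when it is done.

Besides the shell and the picture viewer there is one more tool, called as name(argument=value, ...), one argument or row to a line, values as JSON. step_arm: Moves the arm, as the interface text tells. Its arguments: {"type":"object","properties":{"motion":{"type":"array","items":{"type":"array","items":{"type":"number"}}},"force":{"type":"number"}},"required":["motion"]}

```bash
ls; mkdir -p pics; python3 - <<'E'
from workcell import bot
import cv2,numpy as np
s=bot.read_state();print(s)
ims=[]
for n in("top","side"):
    p,d=bot.read_camera(n);np.savez(f"pics/{n}0.npz",p=p,d=d)
    cv2.imwrite(f"pics/{n}0.png",p[:,:,::-1]);print(n,bot.calibration(n))
E
```

```text
pics
{'time': 0.0, 'q': array([ 1.17208668e+00,  2.64785663e-01,  1.60540366e+00, -1.32804828e-05,
        1.27368780e+00, -3.68815123e-02]), 'joint_vel': array([-0.00013058, -0.00174876, -0.00049385,  0.00141545,  0.00064253,
        0.00054023]), 'joint_torque': array([-7.67792644e-04, -5.15131080e+01, -3.67307603e+01, -4.05948285e-04,
        1.34934837e-02, -1.59443829e-05]), 'tool_pos': array([0.2386452 , 0.63061176, 0.2299241 ]), 'tcp_rot': array([-0.56517002, -3.08984652,  0.00350743]), 'wrist_force': array([0.12368295, 0.33671307, 0.79678851]), 'torque': array([ 0.03663434,  0.05303501, -0.00502044]), 'grip_force': 0.0, 'width': 0.9994315053163756}
top {'mtx': array([[526.13791379,   0.        , 324.13839512],
       [  0.        , 526.13791379, 242.10324262],
       [  0.        ,   0.        ,   1.        ]]), 'k1': -0.04747035969184311, 'origin': array([0.38319946, 0.10153308, 1.15721936]), 'orientation': array([ 0.08194475, -0.10860722, -1.57885179])}
side {'mtx': array([[609.58957832,   0.        , 320.22660311],
       [  0.        , 609.58957832, 238.93528881],
       [  0.        ,   0.        ,   1.        ]]), 'k1': 0.051330968123072356, 'origin': array([-0.0199233 , -0.46312186,  0.80993279]), 'orientation': array([ 0.75797249, -0.30533655, -0.74906709])}
```

View pics/top0.png

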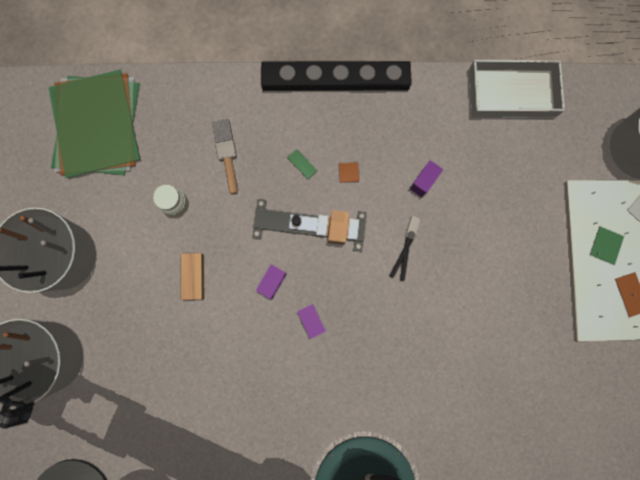

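View pics/side0.png

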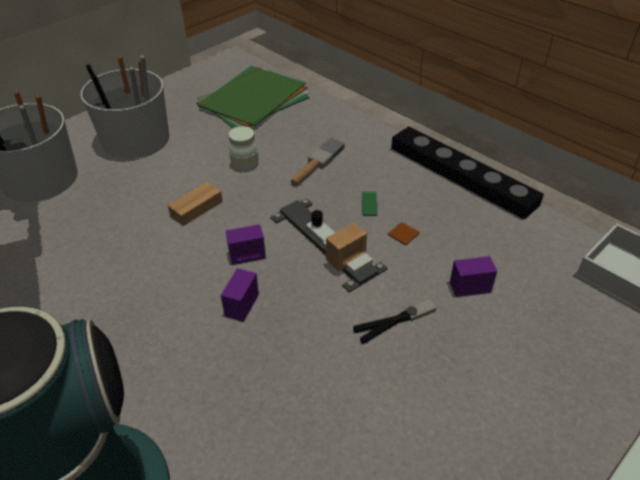

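Top view: the fixture is at about (310,225), with the block at (339,227), the knob at (296,220) and the fixed jaw at (354,228). Things that could be taken for the block are the purple ones at (271,282), (311,321) and (426,178), and the spare block at (192,276). I choose the pale/orange one in the jaws at (339,227); in the side view it is at (346,245).

```bash
cat > h.py <<'E'
import numpy as np,cv2
from scipy.spatial.transform import Rotation as R
from workcell import bot
def ray(n,uv):
    c=bot.calibration(n);k=c["mtx"];uv=np.atleast_2d(uv).astype(float)
    d=(uv-k[:2,2])/[k[0,0],k[1,1]];s=d.copy()
    for _ in range(10): s=d/(1+c["k1"]*(s**2).sum(1,keepdims=True))
    v=np.c_[s[:,0],-s[:,1],-np.ones(len(s))]
    return c["origin"],R.from_rotvec(c["orientation"]).apply(v)
def onz(n,uv,z):
    o,v=ray(n,uv);return o+v*((z-o[2])/v[:,2])[:,None]
def depthpts(n,d,mask):
    r,c=np.nonzero(mask&(d>0));o,v=ray(n,np.c_[c,r]);return o+v*d[r,c][:,None]
E
python3 - <<'E'
from h import *
t=np.load("pics/top0.npz");p,d=t["p"],t["d"]
hsv=cv2.cvtColor(p,cv2.COLOR_RGB2HSV)
roi=np.zeros(p.shape[:2],bool);roi[195:252,250:370]=1
blk=roi&(hsv[...,1]>110)&(hsv[...,0]<25)&(hsv[...,2]>110)
P=depthpts("top",d,blk);print("blk n,z",len(P),np.percentile(P[:,2],[5,50,95]))
top=np.zeros_like(blk);r,c=np.nonzero(blk&(d>0));top[r[P[:,2]>.055],c[P[:,2]>.055]]=1
rc=cv2.minAreaRect(np.argwhere(top)[:,::-1].astype(np.float32));print(rc)
print("block corners z70\n",onz("top",cv2.boxPoints(rc),.07).round(4),onz("top",rc[0],.07))
kn=np.zeros_like(roi);kn[208:232,285:308]=1;kn&=hsv[...,2]<35
m=np.argwhere(kn)[:,::-1];K=depthpts("top",d,kn);print("knob",len(m),m.mean(0),np.percentile(K[:,2],[10,50,90]),K[K[:,2]>.045].mean(0),onz("top",m.mean(0),.05))
# all heights in roi: points by height class
A=depthpts("top",d,roi)
for lo,hi in((.024,.034),(.010,.019)):
    q=A[(A[:,2]>lo)&(A[:,2]<hi)];rr=cv2.minAreaRect(q[:,:2].astype(np.float32));print(lo,len(q),rr)
for n,b in(("top",(195,255,250,370)),("side",(190,295,265,395))):
    q=np.load(f"pics/{n}0.npz")["p"][b[0]:b[1],b[2]:b[3],::-1];cv2.imwrite(f"pics/{n}c.png",cv2.resize(q,(600,300 if n=="top" else 480),interpolation=cv2.INTER_CUBIC))
a,b=cv2.imread("pics/topc.png"),cv2.imread("pics/sidec.png");cv2.imwrite("pics/c0.png",cv2.resize(np.vstack([a,b]),(460,598)))
E
```

```text
blk n,z 465 [0.0665709  0.07011874 0.07350529]
((338.5615234375, 226.5076904296875), (16.868722915649414, 29.148162841796875), 7.125016689300537)
block corners z70
 [[0.52   0.0734 0.07  ]
 [0.5811 0.0651 0.07  ]
 [0.5763 0.03   0.07  ]
 [0.5153 0.0386 0.07  ]] [[0.54805026 0.05181063 0.07      ]]
knob 1 [297. 224.] [0.05417145 0.05417145 0.05417145] [0.55659636 0.13915454 0.05417145] [[0.55725211 0.13929682 0.05      ]]
0.024 658 ((0.5502112507820129, 0.0827915370464325), (0.1495375633239746, 0.05876999720931053), 82.35939025878906)
0.01 1056 ((0.558921217918396, 0.11359468847513199), (0.24519404768943787, 0.08057758212089539), 82.77099609375)
```

View pics/c0.png

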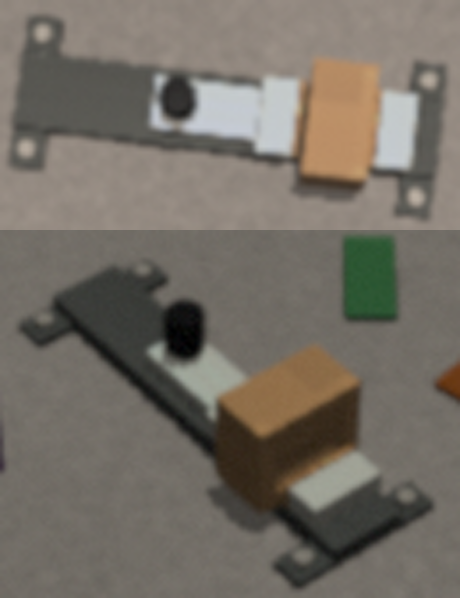

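The crop confirms the choice: the tan block stands between the sliding jaw (knob on the left, about (296,221)) and the fixed jaw on the right. Measured in the world frame:
- **Block:** centre (0.548, 0.052), with its top at z 0.070, as it should be.
- **Fixture:** yaw about -0.128 rad, origin about (0.548, 0.032).
- **Knob:** about (0.565, 0.1405).

The tool stays vertical, so I'll grip the block at its ends and lever it over against the fixed jaw and the bed.

```bash
cat >> h.py <<'E'
O=np.array([.5483,.0318,0]);TH=-.128
F=R.from_euler("z",TH)
def fix(p): return F.inv().apply(np.asarray(p)-O)
def wor(p): return F.apply(p)+O
def go(target,yaw=TH):
    s=bot.read_state();T=R.from_rotvec(s["tcp_rot"])
    ty=T.apply([0,1,0]);a=np.arctan2(ty[1],ty[0]);tw=np.degrees(a-yaw);tw=(tw+90)%180-90
    print("tool xyz cm",(T.inv().apply(np.asarray(target)-s["tool_pos"])*100).round(2),"twist",tw.round(1),"tcp fix mm",(fix(s["tool_pos"])*1e3).round(1),"t",s["time"].round(2))
E
python3 - <<'E'
from h import *
print(onz("top",[296.4,220.6],.053),fix([.565,.1405,0]),fix([.548,.0518,0]))
go([.565,.1405,.15]);go([.565,.1405,.036])
E
```

```text
[[0.56409725 0.14043318 0.053     ]] [0.00268774 0.10994251 0.        ] [-0.00285056  0.01979809  0.        ]Traceback (most recent call last):
  File "<stdin>", line 3, in <module>
  File "h.py", line 21, in go
    print("tool xyz cm",(T.inv().apply(np.asarray(target)-s["tool_pos"])*100).round(2),"twist",tw.round(1),"tcp fix mm",(fix(s["tool_pos"])*1e3).round(1),"t",s["time"].round(2))
                                                                                                                                                              ^^^^^^^^^^^^^^^
AttributeError: 'float' object has no attribute 'round'
```

```bash
sed -i 's/s\["time"\].round(2)/round(s["time"],2)/' h.py
python3 - <<'E'
from h import *
go([.565,.1405,.15]);go([.565,.1405,.036])
E
```

```text
tool xyz cm [-47.87 -34.28   8.07] twist 76.6 tcp fix mm [-383.5  554.5  230.1] t 0.1
tool xyz cm [-47.87 -34.25  19.47] twist 76.6 tcp fix mm [-383.5  554.5  230.1] t 0.1
```

step_arm(
  motion=[
    [8.5, -47.9, -34.3, 5, 76.6],
    [8.5, -47.9, -34.3, 5, 76.6],
    [8.5, -47.9, -34.3, 5, 76.6],
    [8.5, -47.9, -34.3, 5, 76.6],
    [8.5, -47.9, -34.3, 5, 76.6],
    [8.5, -47.9, -34.3, 5, 76.6],
    [8.5, -47.9, -34.3, 5, 76.6],
    [8.5, -47.9, -34.3, 5, 76.6],
    [8.5, -47.9, -34.3, 5, 76.6],
    [8.5, -47.9, -34.3, 5, 76.6],
    [8.5, -47.9, -34.3, 5, 76.6],
    [8.5, -47.9, -34.3, 5, 76.6],
    [8.5, -47.9, -34.3, 5, 76.6],
    [8.5, -47.9, -34.3, 5, 76.6],
    [8.5, -47.9, -34.3, 8, 76.6],
    [8.5, -47.9, -34.3, 8, 76.6],
    [8.5, -47.9, -34.3, 8, 76.6],
    [8.5, -47.9, -34.3, 8, 76.6],
  ],
  force=40,
)

```text
time: 1.9
tool_pos: [0.5656, 0.142, 0.1523]
tcp_rot: [2.357, 2.076, 0.002]
wrist_force: [0.8, 1.0, 0.9]
width: 0.997
grip_force: 0.0
```

```bash
python3 - <<'E'
from h import *
go([.565,.1405,.036])
p,d=bot.read_camera("top");q,_=bot.read_camera("side")
a=cv2.resize(p[180:270,230:400,::-1],(600,318),interpolation=cv2.INTER_CUBIC);b=cv2.resize(q[140:320,220:450,::-1],(360,281),interpolation=cv2.INTER_CUBIC)
c=np.zeros((599,600,3),np.uint8);c[:318]=a;c[318:,:360]=b;cv2.imwrite("pics/1.png",c)
E
```

```text
tool xyz cm [-0.16 -0.05 11.63] twist 0.1 tcp fix mm [  3.1 111.5 152.3] t 1.9
```

View pics/1.png

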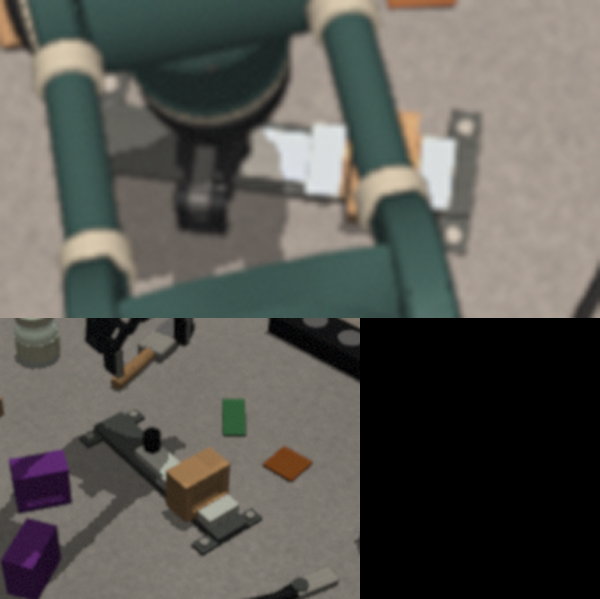

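The top crop shows the gripper straddling the fixture over the knob, and the side crop shows the knob clear below it. Going down to grip it.

step_arm(
  motion=[
    [8.5, -0.15, -0.05, 4, 0],
    [8.5, -0.15, -0.05, 8, 0],
    [8.5, -0.15, -0.05, 11.6, 0],
    [8.5, -0.15, -0.05, 11.6, 0],
    [0, -0.15, -0.05, 11.6, 0],
    [0, -0.15, -0.05, 11.6, 0],
    [0, -0.15, -0.05, 11.6, 0],
    [0, -0.15, -0.05, 11.6, 0],
    [0, -0.15, -0.05, 11.6, 0],
    [0, -0.15, -0.05, 11.6, 0],
    [0, -0.15, -0.05, 11.6, 0],
    [0, -0.15, -0.05, 11.6, 0],
  ],
  force=40,
)

```text
time: 3.2
tool_pos: [0.5667, 0.1398, 0.0374]
tcp_rot: [2.357, 2.074, 0.005]
wrist_force: [0.2, 0.1, 6.4]
width: 0.242
grip_force: 39.3
```

step_arm(
  motion=[
    [0, 1, 0, 0, 0],
    [0, 2, 0, 0, 0],
    [0, 3, 0, 0, 0],
    [0, 3.7, 0, 0, 0],
    [0, 4.3, 0, 0, 0],
    [0, 4.3, 0, 0, 0],
    [0, 4.3, 0, 0, 0],
  ],
)

```text
time: 3.9
tool_pos: [0.5725, 0.1827, 0.0374]
tcp_rot: [2.357, 2.074, 0.006]
wrist_force: [0.1, -0.9, 5.5]
width: 0.238
grip_force: 39.2
```

step_arm(
  motion=[
    [8.5, 4.3, 0, 0, 0],
    [8.5, 4.3, 0, 0, 0],
    [8.5, 4.3, 0, 0, 0],
    [8.5, 4.3, 0, 0, 0],
    [8.5, 4.3, 0, -4, 0],
    [8.5, 4.3, 0, -8, 0],
    [8.5, 4.3, 0, -12, 0],
    [8.5, 9, 0, -12, 0],
    [8.5, 9, 0, -12, 0],
  ],
)

```text
time: 4.8
tool_pos: [0.5836, 0.2747, 0.1581]
tcp_rot: [2.358, 2.076, 0.01]
wrist_force: [-0.9, -1.1, -0.2]
width: 0.993
grip_force: 0.0
```

```bash
python3 - <<'E'
from h import *
go(wor([-.003,.018,.15]));go(wor([-.003,.018,.027]))
p,d=bot.read_camera("top");q,e=bot.read_camera("side")
def top(n,p,d,b):
    h=cv2.cvtColor(p,cv2.COLOR_RGB2HSV);m=(h[...,1]>100)&(h[...,0]<25)&(h[...,2]>50)
    z=np.zeros_like(m);z[b[0]:b[1],b[2]:b[3]]=1;P=depthpts(n,d,m&z);f=fix(P)
    print(n,len(f),np.percentile(f,[3,50,97],axis=0).round(4).tolist(), "top face",np.percentile(f[f[:,2]>.062],[3,97],axis=0).round(4).tolist())
top("top",p,d,(195,255,300,370));top("side",q,e,(215,290,315,380))
a=cv2.resize(p[180:270,230:400,::-1],(600,318),interpolation=cv2.INTER_CUBIC);b=cv2.resize(q[140:320,220:450,::-1],(360,281),interpolation=cv2.INTER_CUBIC)
c=np.zeros((599,600,3),np.uint8);c[:318]=a;c[318:,:360]=b;cv2.imwrite("pics/2.png",c)
E
```

```text
tool xyz cm [-22.74  -0.72   0.7 ] twist 0.0 tcp fix mm [  4.  245.4 158.1] t 4.8
tool xyz cm [-22.8   -0.77  13.  ] twist 0.0 tcp fix mm [  4.  245.4 158.1] t 4.8
top 547 [[-0.0332, 0.0031, 0.0324], [-0.0025, 0.0206, 0.0699], [0.0273, 0.0377, 0.0741]] top face [[-0.0324, 0.0033, 0.0662], [0.0275, 0.0366, 0.0741]]
side 1358 [[-0.0316, 0.0001, 0.017], [-0.0063, 0.0106, 0.0557], [0.0276, 0.0844, 0.0714]] top face [[-0.0311, 0.0004, 0.0631], [0.0286, 0.0354, 0.072]]
```

View pics/2.png

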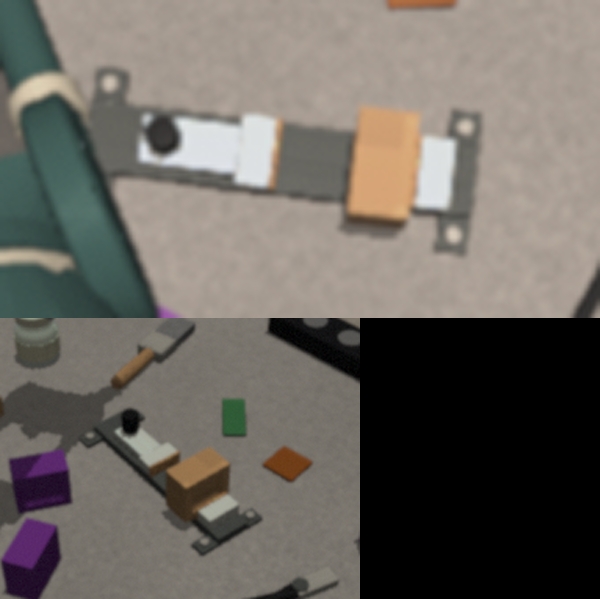

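The jaw is open (about 83 mm). The block is still standing at fixture (-2.5, 19) mm, seen at (385,165) in the top crop. Moving over it to grip its ends.

step_arm(
  motion=[
    [8.5, -5, -0.2, 0, 0],
    [8.5, -10, -0.4, 0, 0],
    [8.5, -15, -0.7, 0, 0],
    [8.5, -19, -0.7, 0, 0],
    [8.5, -22.7, -0.7, 0, 0],
    [8.5, -22.7, -0.7, 0, 0],
    [8.5, -22.7, -0.7, 4, 0],
    [8.5, -22.7, -0.7, 8, 0],
    [8.5, -22.7, -0.7, 11, 0],
    [8.5, -22.7, -0.7, 13, 0],
    [8.5, -22.7, -0.7, 13, 0],
    [5.5, -22.7, -0.7, 13, 0],
    [5.5, -22.7, -0.7, 13, 0],
    [5.5, -22.7, -0.7, 13, 0],
    [5.5, -22.7, -0.7, 13, 0],
    [5.5, -22.7, -0.7, 13, 0],
    [5.5, -22.7, -0.7, 13, 0],
  ],
  force=25,
)

```text
time: 6.6
tool_pos: [0.5466, 0.0472, 0.0264]
tcp_rot: [2.358, 2.074, 0.002]
wrist_force: [-0.6, 0.7, 5.8]
width: 0.744
grip_force: 30.0
```

```bash
python3 - <<'E'
from h import *
go(wor([-.003,.018,.027]));print(bot.read_state()["wrist_force"])
E
```

```text
tool xyz cm [ 0.29  0.06 -0.06] twist 0.0 tcp fix mm [-3.6 15.1 26.4] t 6.6
[-0.58069809  0.65818873  5.84758355]
```

Gripped at the ends (63.5 mm opening). The pads sit about 4 mm to the -y side of the block's centre and about 8 mm above it. Next I lift 12 mm and push +y against the sliding jaw's top edge, so the block swivels in the pads with its top going towards +y.

step_arm(
  motion=[
    [5.5, 0, 0, -0.6, 0],
    [5.5, 0, 0, -1.2, 0],
    [5.5, 1.5, 0, -1.2, 0],
    [5.5, 3, 0, -1.2, 0],
    [5.5, 4.2, 0, -1.2, 0],
    [5.5, 4.75, 0, -1.2, 0],
    [5.5, 5.2, 0, -1.4, 0],
    [5.5, 5.7, 0, -1.6, 0],
    [5.5, 6.2, 0, -1.7, 0],
    [5.5, 6.7, 0, -1.8, 0],
    [5.5, 7.2, 0, -1.8, 0],
    [5.5, 7.7, 0, -1.8, 0],
    [5.5, 8.2, 0, -1.6, 0],
    [5.5, 8.6, 0, -1.5, 0],
    [5.5, 8.6, 0, -1.5, 0],
  ],
  force=20,
)

```text
time: 8.1
tool_pos: [0.5564, 0.1318, 0.0401]
tcp_rot: [2.356, 2.076, -0.005]
wrist_force: [-1.5, -4.8, 2.2]
width: 0.744
grip_force: 28.3
```

```bash
python3 - <<'E'
from h import *
go(wor([-.003,.018,.027]))
p,d=bot.read_camera("top");q,e=bot.read_camera("side")
a=cv2.resize(p[180:270,230:400,::-1],(450,238),interpolation=cv2.INTER_CUBIC);b=cv2.resize(q[170:290,260:410,::-1],(450,360),interpolation=cv2.INTER_CUBIC)
cv2.imwrite("pics/3.png",np.vstack([a,b]))
E
```

```text
tool xyz cm [-8.22  0.16  1.33] twist 0.1 tcp fix mm [ -4.7 100.2  40.1] t 8.1
```

View pics/3.png

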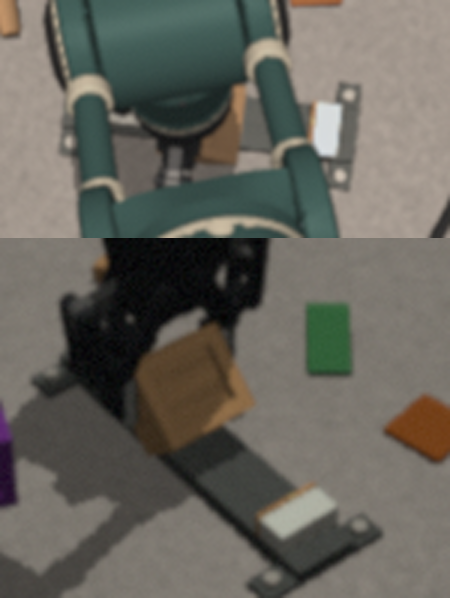

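The side crop shows the block tilted over the sliding jaw, its recess turning upward at about (195,385). I'll measure the tilt.

```bash
cat >> h.py <<'E'
def tilt(n,d,p,lo=.014):
    h=cv2.cvtColor(p,cv2.COLOR_RGB2HSV);m=(h[...,1]>85)&(h[...,0]<25)&(h[...,2]>40)
    z=np.zeros_like(m);z[180:300,270:390]=1
    f=fix(depthpts(n,d,m&z));f=f[(np.abs(f[:,0])<.05)&(f[:,1]>-.01)&(f[:,1]<.14)&(f[:,2]>lo)]
    rng=np.random.default_rng(0);best=None
    for _ in range(600):
        a=f[rng.choice(len(f),3,False)];nn=np.cross(a[1]-a[0],a[2]-a[0]);l=np.linalg.norm(nn)
        if l<1e-4: continue
        nn/=l
        if nn[2]<0: nn=-nn
        if abs(nn[0])>.2: continue
        i=np.abs((f-a[0])@nn)<.003
        if best is None or i.sum()>best[1].sum(): best=(nn,i)
    g=f[best[1]];c=g.mean(0);nn=np.linalg.svd(g-c,full_matrices=False)[2][2];nn*=np.sign(nn[2])
    print(n,"n pts",len(f),len(g),"normal",nn.round(3),"tilt from up deg",np.degrees(np.arctan2(-nn[1],nn[2])).round(1),"centre mm",(c*1e3).round(1),"range",(np.percentile(g,[3,97],axis=0)*1e3).round(1).tolist())
E
python3 - <<'E'
from h import *
q,e=bot.read_camera("side");tilt("side",e,q)
E
```

```text
side n pts 1171 513 normal [-0.006 -0.713  0.701] tilt from up deg 45.5 centre mm [-5.5 74.7 70.5] range [[-35.4, 55.7, 51.5], [26.1, 93.8, 90.3]]
```

The block has turned 45°, with its low edge at about y 81, z 26 mm. I'll back off and carry that edge to the bed at y of about 20, then roll it the rest of the way about the edge.

step_arm(
  motion=[
    [5.5, -1, 0, -0.8, 0],
    [5.5, -2.5, 0, -0.8, 0],
    [5.5, -4.5, 0, -0.5, 0],
    [5.5, -6.1, 0, 0.4, 0],
    [5.5, -6.1, 0, 0.9, 0],
    [5.5, -6.1, 0, 1.2, 0],
    [5.5, -5.75, 0, 1.4, 0],
    [5.5, -5.4, 0, 1.65, 0],
    [5.5, -5.1, 0, 1.9, 0],
    [5.5, -4.8, 0, 2.15, 0],
    [5.5, -4.55, 0, 2.4, 0],
    [5.5, -4.3, 0, 2.7, 0],
    [5.5, -4.1, 0, 3.0, 0],
    [5.5, -4.1, 0, 3.0, 0],
  ],
)

```text
time: 9.65
tool_pos: [0.552, 0.0923, 0.0108]
tcp_rot: [2.358, 2.076, -0.0]
wrist_force: [-1.7, -1.6, 4.2]
width: 0.746
grip_force: 29.5
```

```bash
python3 - <<'E'
from h import *
go(wor([-.003,.018,.027]))
q,e=bot.read_camera("side");tilt("side",e,q)
cv2.imwrite("pics/4.png",cv2.resize(q[170:290,260:410,::-1],(600,480),interpolation=cv2.INTER_CUBIC))
E
```

```text
tool xyz cm [-4.25  0.1  -1.62] twist 0.1 tcp fix mm [-4.  60.5 10.8] t 9.65
side n pts 1256 466 normal [-0.002 -0.295  0.955] tilt from up deg 17.2 centre mm [-2.1 33.9 54.2] range [[-34.9, 11.3, 46.2], [27.9, 62.2, 63.8]]
```

View pics/4.png

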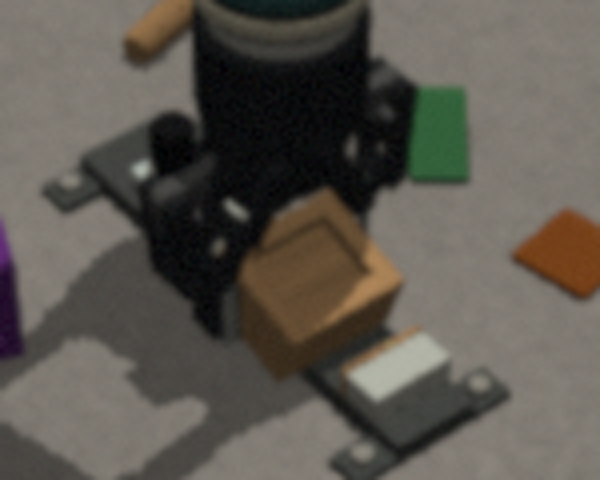

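The recess is visible and nearly up at about (310,275), with 17° of tilt left and the low edge on the bed at y of about 20 mm. I'll roll a bit further and then release; the edge stays on the bed, so nothing drops.

step_arm(
  motion=[
    [5.5, 0.1, 0, 0.3, 0],
    [5.5, 0.2, 0, 0.6, 0],
    [5.5, 0.2, 0, 0.75, 0],
    [5.5, 0.2, 0, 0.75, 0],
  ],
)

```text
time: 10.1
tool_pos: [0.5526, 0.0954, 0.0039]
tcp_rot: [-2.359, -2.074, -0.003]
wrist_force: [-3.7, 4.2, 8.6]
width: 0.747
grip_force: 29.7
```

```bash
python3 - <<'E'
from h import *
q,e=bot.read_camera("side");tilt("side",e,q)
E
```

```text
side n pts 1252 439 normal [-0.203 -0.118  0.972] tilt from up deg 6.9 centre mm [ 2.3 42.3 47. ] range [[-34.6, 16.6, 37.0], [27.9, 66.9, 55.4]]
```

step_arm(
  motion=[
    [6.4, 0, 0, 0, 0],
    [6.6, 0, 0, 0, 0],
    [6.8, 0, 0, 0, 0],
    [7.2, 0, 0, 0, 0],
    [8.5, 0, 0, -0.3, 0],
    [8.5, 0, 0, -0.5, 0],
    [8.5, 0, 0, -3, 0],
    [8.5, 0, 0, -7, 0],
    [8.5, 0, 0, -11, 0],
    [8.5, 5, 0, -14, 0],
    [8.5, 10, 0, -14, 0],
    [8.5, 15, 0, -14, 0],
    [8.5, 18, 0, -14, 0],
    [8.5, 18, 0, -14, 0],
  ],
)

```text
time: 11.55
tool_pos: [0.5754, 0.277, 0.1435]
tcp_rot: [-2.354, -2.079, -0.005]
wrist_force: [-0.1, 0.2, -0.6]
width: 0.996
grip_force: 0.0
```

```bash
python3 - <<'E'
from h import *
p,d=bot.read_camera("top");q,e=bot.read_camera("side");tilt("side",e,q);tilt("top",d,p)
h=cv2.cvtColor(p,cv2.COLOR_RGB2HSV)
z=np.zeros(p.shape[:2],bool);z[205:240,270:300]=1
kn=z&(h[...,2]<40);K=depthpts("top",d,z);K=K[K[:,2]>.045];print("knob",len(K),(fix(K).mean(0)*1e3).round(1))
go(wor([.002,.155,.15]))
a=cv2.resize(p[180:270,230:400,::-1],(450,238),interpolation=cv2.INTER_CUBIC);b=cv2.resize(q[170:290,260:410,::-1],(450,360),interpolation=cv2.INTER_CUBIC)
cv2.imwrite("pics/5.png",np.vstack([a,b]))
E
```

```text
side n pts 1371 484 normal [-0.011 -0.009  1.   ] tilt from up deg 0.5 centre mm [-5.2 45.9 49.1] range [[-35.2, 20.3, 46.3], [26.7, 74.7, 51.4]]
top n pts 857 364 normal [0.01  0.014 1.   ] tilt from up deg -0.8 centre mm [-6.1 50.7 50.3] range [[-36.6, 22.7, 47.6], [25.2, 76.6, 53.1]]
knob 86 [  2.4 154.6  55.5]
tool xyz cm [-8.75  0.66 -0.73] twist 0.1 tcp fix mm [ -4.7 242.5 142.6] t 11.65
```

View pics/5.png

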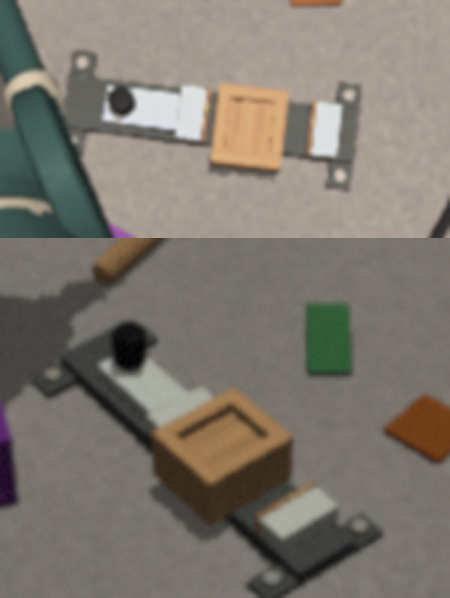

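The block lies flat (tilt under 1°) with the recess up. Its centre is at fixture about (-5, 49) mm, seen at (248,127) in the top crop, and the knob is at y 155. Gripping the knob now.

step_arm(
  motion=[
    [8.5, -4, 0.7, 0, 0],
    [8.5, -8.8, 0.7, 0, 0],
    [8.5, -8.8, 0.7, 0, 0],
    [8.5, -8.8, 0.7, 4, 0],
    [8.5, -8.8, 0.7, 8, 0],
    [8.5, -8.8, 0.7, 10.6, 0],
    [8.5, -8.8, 0.7, 10.6, 0],
    [0, -8.8, 0.7, 10.6, 0],
    [0, -8.8, 0.7, 10.6, 0],
    [0, -8.8, 0.7, 10.6, 0],
    [0, -8.8, 0.7, 10.6, 0],
    [0, -8.8, 0.7, 10.6, 0],
    [0, -8.8, 0.7, 10.6, 0],
    [0, -8.8, 0.7, 10.6, 0],
    [0, -8.8, 0.7, 10.6, 0],
  ],
  force=40,
)

```text
time: 13.15
tool_pos: [0.5727, 0.1845, 0.0387]
tcp_rot: [2.357, 2.074, 0.006]
wrist_force: [1.6, -1.3, 5.9]
width: 0.238
grip_force: 39.6
```

step_arm(
  motion=[
    [0, -0.5, 0, 0, 0],
    [0, -1, 0, 0, 0],
    [0, -1.5, 0, 0, 0],
    [0, -2, 0, 0, 0],
    [0, -2.4, 0, 0, 0],
    [0, -2.6, 0, 0, 0],
    [0, -2.6, 0, 0, 0],
  ],
)

```text
time: 13.85
tool_pos: [0.5694, 0.1596, 0.0387]
tcp_rot: [2.359, 2.074, 0.008]
wrist_force: [2.0, 2.8, 6.9]
width: 0.235
grip_force: 39.6
```

Small increments now, watching the force.

step_arm(
  motion=[
    [0, -0.1, 0, 0, 0],
    [0, -0.2, 0, 0, 0],
    [0, -0.3, 0, 0, 0],
    [0, -0.3, 0, 0, 0],
  ],
)

```text
time: 14.25
tool_pos: [0.569, 0.157, 0.0387]
tcp_rot: [2.359, 2.074, 0.008]
wrist_force: [2.0, 4.1, 6.4]
width: 0.236
grip_force: 39.6
```

step_arm(
  motion=[
    [0, -0.1, 0, 0, 0],
    [0, -0.2, 0, 0, 0],
    [0, -0.2, 0, 0, 0],
  ],
)

```text
time: 14.55
tool_pos: [0.5689, 0.1557, 0.0387]
tcp_rot: [2.36, 2.074, 0.01]
wrist_force: [2.1, 5.9, 4.5]
width: 0.236
grip_force: 39.5
```

step_arm(
  motion=[
    [0, -0.15, 0, 0, 0],
    [0, -0.3, 0, 0, 0],
    [0, -0.3, 0, 0, 0],
  ],
)

```text
time: 14.85
tool_pos: [0.5689, 0.1555, 0.0388]
tcp_rot: [-2.359, -2.071, -0.016]
wrist_force: [2.8, 16.4, 2.7]
width: 0.239
grip_force: 39.3
```

Force jumps to 16 N with no further travel, so the block is snug. I'll relax, release and retreat.

step_arm(
  motion=[
    [0, 0.25, 0, 0, 0],
    [8.5, 0.25, 0, 0, 0],
    [8.5, 0.25, 0, 0, 0],
    [8.5, 0.25, 0, 0, 0],
    [8.5, 0.25, 0, 0, 0],
    [8.5, 0.25, 0, 0, 0],
    [8.5, 0.25, 0, -4, 0],
    [8.5, 0.25, 0, -8, 0],
    [8.5, 4, 0, -12, 0],
    [8.5, 9, 0, -12, 0],
    [8.5, 13, 0, -12, 0],
    [8.5, 13, 0, -12, 0],
  ],
)

```text
time: 16.05
tool_pos: [0.5835, 0.2842, 0.1578]
tcp_rot: [-2.355, -2.079, -0.006]
wrist_force: [1.0, -0.7, 0.6]
width: 0.995
grip_force: 0.0
```

```bash
python3 - <<'E'
from h import *
p,d=bot.read_camera("top");q,e=bot.read_camera("side");tilt("side",e,q,.044);tilt("top",d,p,.044)
z=np.zeros(p.shape[:2],bool);z[205:240,270:310]=1
K=depthpts("top",d,z);K=K[(K[:,2]>.045)&(K[:,2]<.065)];print("knob",len(K),(fix(K).mean(0)*1e3).round(1));print(bot.read_state()["wrist_force"])
a=cv2.resize(p[180:270,230:400,::-1],(450,238),interpolation=cv2.INTER_CUBIC);b=cv2.resize(q[170:290,260:410,::-1],(450,360),interpolation=cv2.INTER_CUBIC)
cv2.imwrite("pics/6.png",np.vstack([a,b]))
E
```

```text
side n pts 584 505 normal [-0.002  0.     1.   ] tilt from up deg -0.0 centre mm [-5.4 24.9 49. ] range [[-35.4, -1.4, 45.9], [26.7, 53.8, 51.3]]
top n pts 522 383 normal [-0.014 -0.004  1.   ] tilt from up deg 0.2 centre mm [-6.2 28.5 49.8] range [[-37.0, 1.4, 47.0], [25.3, 55.1, 52.4]]
knob 86 [  2.  125.5  55.4]
[ 0.41715449  0.19732203 -0.63663408]
```

View pics/6.png

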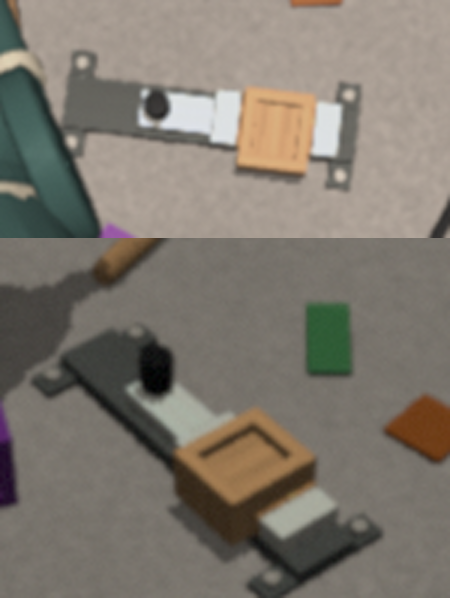

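The block sits between both jaws, recess up, at (276,130) in the top crop. One numeric check of its offset along the jaws before handing in.

```bash
python3 - <<'E'
from h import *
p,d=bot.read_camera("top");h=cv2.cvtColor(p,cv2.COLOR_RGB2HSV)
z=np.zeros(d.shape,bool);z[195:252,300:365]=1
f=fix(depthpts("top",d,z&(h[...,1]<50)&(h[...,2]>150)))*1e3
for lo,hi in((-22,-3),(60,80)):
    g=f[(f[:,1]>lo)&(f[:,1]<hi)&(abs(f[:,2]-30)<5)&(abs(f[:,0])<32)];print(len(g),np.percentile(g,[3,50,97],axis=0).round(1).tolist())
E
```

```text
168 [[-17.8, -21.5, 26.6], [2.4, -12.3, 29.9], [23.2, -3.8, 33.8]]
178 [[-17.7, 60.9, 27.4], [2.7, 70.1, 30.8], [23.0, 79.2, 34.1]]
```

The jaws' middle is at x of about +2.6 mm and the block at -5.9, an offset of about 8.5 mm. That is inside the 14 mm limit with room to spare, so I'm handing in.

```bash
python3 -c "
from workcell import bot
print(bot.finish_job())"
```

```text
the job is handed in; nothing more can be done
None
```

The block lies flat on the bed, recess up and snug between both jaws (gap about 56 mm), about 8.5 mm off the jaws' middle along their length (limit 14 mm); the job was handed in at about 16 s, and no verdict came back.

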